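Swap the mixed-up lids of four small enamelled pots

ROBOT

A 6-joint arm with a two-finger parallel gripper is mounted at the origin on a cart in front of the work surface, level with it; the furniture and walls round the work are solid. World frame = base frame: x ahead of the robot, y to its left, z up, the work surface at z = 0. Lengths are in m, angles in rad, forces in N, time in s.
With the tool pointing down it reaches from about 0.325 to 0.9 m from the base axis. Payload 6.1 kg.
Tool frame: the origin (TCP) lies at the very end of the fingers, on their centre line; the grasp point (between the pads) lies 19 mm behind it (grip_point_offset is the distance from the TCP to the grasp point, in m); z points along the fingers, y is the line along which they close (so a half turn about z gives the same grasp; the last joint's range is limited). The gripper opens to 85 mm and grips with 20 to 120 N. Pads are 22 mm wide; open, the fingers measure 114 mm over their backs; the gripper's body (76 mm by 85 mm) begins 54 mm behind the grasp point. The pads swing forward as they close: fully open they stand 13 mm farther back than shut.
Start: joints at [-1.451, 0.22, 1.526, -0, 1.395, -0.126], TCP at [0.152, -0.606, 0.231] pointing down, gripper open.
Joint ranges: [-2.98, 2.98], [-0.91, 2.08], [0.09, 2.57], [-1.24, 4.39], [0.2, 2.65], [-2.68, 2.68]. Speed limits (rad/s): [2.57, 2.57, 3.01, 3.14, 3.14, 3.14].

INTERFACE

Orientations are given as a unit quaternion [x, y, z, w].
In Python, from station import * gives the robot as it stands. The module is installed in compiled form; this text tells all that it offers. Calls block until the motion is done:
- movep(position, orientation): joint-space move of the TCP to a pose.
- move_linear(position, attitude=None, rate=0.15): straight line of the TCP; attitude=None keeps the orientation; rate is the mean speed in m/s.
- move_j(angles): joint-space move.
- let_go() and grasp(newtons=None): open the fingers fully, or close them until they stop; newtons is the grip in N (None keeps the last).
- dwell(seconds).
- inverse_kinematics(position, orientation): joint angles nearest the present ones, or None.
- get_state(): the state.
- read_camera(name): name is "scene" or "top"; returns a dict with "pixels" (400x640x3 uint8, blue, green, red), "vertical_fov" (degrees; the focal length in pixels is half the picture's height over the tangent of half this angle, whatever the lens; pixels are square), "cx", "cy" (the principal point, pixels), "R" (3x3) and "t" (3): a world point X has camera coordinates R X + t. Camera axes: x right, y down, z forward; pixel columns grow to the right and rows downward; lengths in m; the calibration is good to about 2 mm. A picture is of the moment at which its call begins. There is no depth.
A pose or a line that the arm cannot do raises PlanningError and nothing moves.
- sign_off(): hands the job in; it is judged then, once.
Trained networks look in the newest picture that a camera, given by its name, has taken for a name from the list of things; names that differ only in an ending like _2 or _b are one class to them, and where a whole thing is asked for, a point or a joint stands for the part that bears it (a point fixed in the world has none). Each returns a list of dicts, best first, with "conf" (0 to 1); they miss things now and then, are a little off and sometimes report something else, mostly with a low value. They report only what shows in the picture. A call takes as long as a camera call.
- recognise(target, camera): "rect" ([left, top, right, bottom] in pixels, round what is visible of it).
- cut_out(target, camera): "pixels" (400x640 bool, what is visible of it) and "rect" ([left, top, right, bottom] in pixels, round what is visible of it).
The state is a dict: "time_s": time; "q": joint angles; "dq": joint speeds; "tau": joint torques, N m; "eef_pos": TCP position; "tcp_rot": TCP orientation; "force": force on the tool from outside, world axes, zero at the start; "wrist_torque": the same for the moment, N m; "finger_gap": opening from 0.0 (shut) to 1.0 (fully open); "finger_force": force on a finger pad.
Only numpy, scipy, OpenCV 4.12 (cv2) and the standard library are available. Lean on these libraries where they do the work, as an engineer would, in place of code of your own. Each camera call takes 0.05 s, during which the arm holds its last target. There are 200 camera calls.

TASK

The lids of the four little pots on the cooktop got mixed up after the washing-up. Put every lid back on the pot of its own colour, fully home in the mouth and level; set the lids down gently, as enamel chips, and leave the pots standing where they are. The cork mat is free if you need to park a lid on the way.

Things in the scene. Friction and masses are not known exactly. Their poses are not given: they have to be found in the camera images.
- lid_red: dark red enamelled lid, round, about 180 g. Origin: centre of the lip's bottom, z up along its axis. Lip 12 mm deep, tapered from 86 mm across to 77 at the bottom; brim 96 mm across, its underside at z = 12 mm; dome to 26 mm. Steel knob 30 mm across, sides upright from z = 38 to 54 mm, top 58: grasp it from above at z = 48. All lids are one size; each starts seated on a pot of another colour.
- lid_blue: blue enamelled lid, round, about 180 g. Origin: centre of the lip's bottom, z up along its axis. Lip 12 mm deep, tapered from 86 mm across to 77 at the bottom; brim 96 mm across, its underside at z = 12 mm; dome to 26 mm. Steel knob 30 mm across, sides upright from z = 38 to 54 mm, top 58: grasp it from above at z = 48. All lids are one size; each starts seated on a pot of another colour.
- lid_green: green enamelled lid, round, about 180 g. Origin: centre of the lip's bottom, z up along its axis. Lip 12 mm deep, tapered from 86 mm across to 77 at the bottom; brim 96 mm across, its underside at z = 12 mm; dome to 26 mm. Steel knob 30 mm across, sides upright from z = 38 to 54 mm, top 58: grasp it from above at z = 48. All lids are one size; each starts seated on a pot of another colour.
- lid_cream: cream (pale yellowish white) enamelled lid, round, about 180 g. Origin: centre of the lip's bottom, z up along its axis. Lip 12 mm deep, tapered from 86 mm across to 77 at the bottom; brim 96 mm across, its underside at z = 12 mm; dome to 26 mm. Steel knob 30 mm across, sides upright from z = 38 to 54 mm, top 58: grasp it from above at z = 48. All lids are one size; each starts seated on a pot of another colour.
- pot_red: dark red round enamelled pot standing loose on the glass, 850 g. Origin: centre of its underside, z up, x through its two ears. 104 mm across, 148 over the ears; rim at z = 75 mm, mouth 90 mm across. A lid fully home lies level with its origin 63 mm above the pot's, with 2 mm play to any side; knob top then at 121 mm. All pots are one size.
- pot_blue: blue round enamelled pot standing loose on the glass, 850 g. Origin: centre of its underside, z up, x through its two ears. 104 mm across, 148 over the ears; rim at z = 75 mm, mouth 90 mm across. A lid fully home lies level with its origin 63 mm above the pot's, with 2 mm play to any side; knob top then at 121 mm. All pots are one size.
- pot_green: green round enamelled pot standing loose on the glass, 850 g. Origin: centre of its underside, z up, x through its two ears. 104 mm across, 148 over the ears; rim at z = 75 mm, mouth 90 mm across. A lid fully home lies level with its origin 63 mm above the pot's, with 2 mm play to any side; knob top then at 121 mm. All pots are one size.
- pot_cream: cream (pale yellowish white) round enamelled pot standing loose on the glass, 850 g. Origin: centre of its underside, z up, x through its two ears. 104 mm across, 148 over the ears; rim at z = 75 mm, mouth 90 mm across. A lid fully home lies level with its origin 63 mm above the pot's, with 2 mm play to any side; knob top then at 121 mm. All pots are one size.
- mat: round cork pot mat, 140 mm across, 8 mm thick, fixed on the cooktop and empty at the start: a free spot where a lid can be parked right way up on the way (it then stands on its lip). Origin: centre of its underside, on the glass.

How it is judged:
By the outcome, as a careful person would: the job done as asked, in the order asked, and still so for the second after the job is handed in, with the robot touching nothing.
It also fails if it takes over 120 s, if anything falls off the work surface, if the arm or the gripper's body presses on something with over 40 N, if the wrist force passes 120 N, or if a joint passes its speed limit or range.

## Working session

There is one attempt and no reset: what is moved stays moved. The work goes in short steps, each a Python script; the robot and the scene stay as the last script left them, time stands still between calls to the robot, and variables do not carry over. Pictures are saved under pics/ and viewed, at most 14 in all, crops included, and the job is handed in when it is done.

```bash
mkdir -p pics
python3 - <<'E'
from station import *
import cv2,numpy as np
for n in("scene","top"):
    c=read_camera(n);cv2.imwrite(f"pics/{n}0.png",c["pixels"])
    R=np.array(c["R"]);print(n,c["vertical_fov"],c["cx"],c["cy"],(-R.T@np.array(c["t"])).round(3),R.round(3).tolist())
    for k in("red","blue","green","cream"):
        for p in("lid_","pot_"):
            print(p+k,[(np.round(d["rect"]).tolist(),round(d["conf"],2)) for d in recognise(p+k,n)[:2]])
    print("mat",[(d["rect"],d["conf"]) for d in recognise("mat",n)[:2]])
s=get_state();print(s["time_s"],s["tcp_rot"],s["force"])
E
```

```text
scene 47.49673406714153 319.631750116816 197.88444846611645 [ 0.646 -0.599  0.831] [[0.987, 0.159, 0.01], [0.133, -0.784, -0.607], [-0.089, 0.6, -0.795]]
lid_red [([334.0, 124.0, 375.0, 152.0], 0.57)]
pot_red [([261.0, 164.0, 328.0, 211.0], 0.85), ([321.0, 122.0, 384.0, 176.0], 0.27)]
lid_blue [([231.0, 209.0, 279.0, 249.0], 0.98)]
pot_blue [([338.0, 186.0, 389.0, 248.0], 0.9)]
lid_green [([271.0, 151.0, 316.0, 186.0], 0.75)]
pot_green [([214.0, 219.0, 291.0, 266.0], 0.73)]
lid_cream [([343.0, 190.0, 386.0, 225.0], 0.67)]
pot_cream [([319.0, 124.0, 383.0, 177.0], 0.9)]
mat [([283.2, 269.8, 353.7, 339.9], 0.93)]
top 50.06401152236882 314.0542254474992 199.55913191174102 [ 0.38  -0.047  0.923] [[-0.028, -0.999, -0.029], [-0.981, 0.033, -0.189], [0.19, 0.023, -0.982]]
lid_red [([205.0, 150.0, 250.0, 196.0], 0.87)]
pot_red [([257.0, 187.0, 307.0, 263.0], 0.56), ([203.0, 149.0, 251.0, 196.0], 0.33)]
lid_blue [([344.0, 222.0, 392.0, 273.0], 0.89), ([254.0, 202.0, 305.0, 251.0], 0.52)]
pot_blue [([287.0, 128.0, 360.0, 181.0], 0.82)]
lid_green [([260.0, 201.0, 304.0, 252.0], 0.72)]
pot_green [([340.0, 208.0, 393.0, 290.0], 0.81)]
lid_cream [([297.0, 121.0, 344.0, 169.0], 0.89)]
pot_cream [([200.0, 140.0, 258.0, 205.0], 0.85), ([341.0, 208.0, 388.0, 288.0], 0.62)]
mat [([377.6, 155.2, 439.3, 216.2], 0.93)]
1.0 [ 9.92454517e-01  1.22613345e-01 -1.20144631e-05 -3.53863498e-06] [0.59198088 0.50565798 0.12014423]
```

View pics/scene0.png

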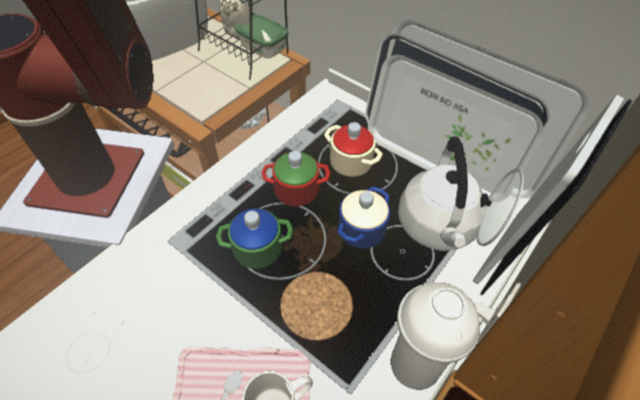

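View pics/top0.png

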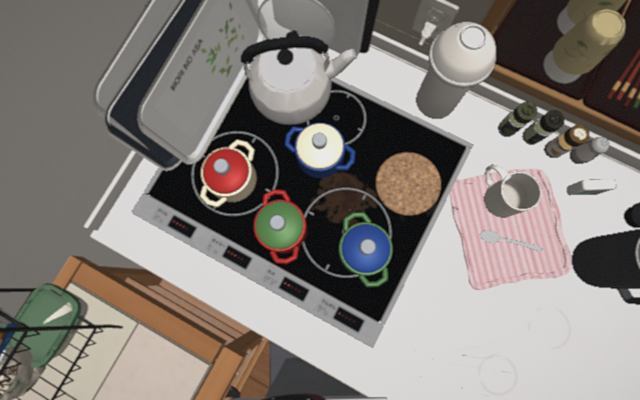

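Both views agree: red lid sits on the cream pot (top px 228,172), green on red (280,226), blue on green (366,247), cream on blue (320,148). The mat is empty at (408,184). The kettle stands next to the blue pot, and a tray leans beside the cream pot.

```bash
cat > h.py <<'E'
from station import *
import cv2,numpy as np
from scipy.optimize import least_squares
K=("red","blue","green","cream")
def proj(c,X):
    X=np.atleast_2d(X)@np.array(c["R"]).T+np.array(c["t"]); f=200/np.tan(np.radians(c["vertical_fov"])/2)
    return X[:,:2]/X[:,2:]*f+[c["cx"],c["cy"]]
def ray(c,uv,z):
    f=200/np.tan(np.radians(c["vertical_fov"])/2);R=np.array(c["R"]);o=-R.T@np.array(c["t"])
    d=R.T@np.array([(uv[0]-c["cx"])/f,(uv[1]-c["cy"])/f,1]);return o+d*(z-o[2])/d[2]
def biggest(m):
    n,l,s,_=cv2.connectedComponentsWithStats(m.astype(np.uint8));return l==1+np.argmax(s[1:,4])
A=np.linspace(0,2*np.pi,72,endpoint=False)
def ring(p,r,z): return np.c_[p[0]+r*np.cos(A),p[1]+r*np.sin(A),np.full(72,z)]
E
cat > m.py <<'E'
from h import *
cams={n:read_camera(n) for n in("scene","top")}
for k in K:
    M={}
    for n in cams:
        d=cut_out("lid_"+k,n)
        if d: M[n]=(biggest(d[0]["pixels"]),d[0]["conf"])
    for n,(m,cf) in M.items():
        c=cams[n]; cen=np.argwhere(m).mean(0)[::-1]; p=ray(c,cen,.085)[:2]
        hull=cv2.convexHull(np.argwhere(m)[:,::-1].astype(np.int32))
        # knob: least saturated blob-ish pixels, in the mask's hull (upward part)
        def score(q):
            im=np.zeros((400*4,640*4),np.uint8)
            pts=np.r_[proj(c,ring(q,.048,.075)),proj(c,ring(q,.048,.078))]
            if n=="scene": pts=pts
            cv2.fillConvexPoly(im,cv2.convexHull((pts*4+1.5).astype(np.float32)).round().astype(np.int32),1)
            mm=cv2.resize(m.astype(np.uint8),None,fx=4,fy=4,interpolation=0)
            return (im&mm).sum()/(im|mm).sum()
        G=[(score(p+[a,b]),a,b) for a in np.arange(-.02,.021,.002) for b in np.arange(-.02,.021,.002)]
        G.sort(reverse=True); top=np.array(G[:6]); print(k,n,round(cf,2),"pos",(p+top[:,1:].mean(0)).round(4),"iou",round(G[0][0],3))
c=cams["top"]
for nm,u in(("mat",(408.4,185.7)),):print(nm,ray(c,u,.008))
c=cams["scene"];print("mat s",ray(c,(318.4,304.8),.008))
print("kettle knob~",[ray(cams["top"],(285,57),z).round(3) for z in(.15,.2)],[ray(cams["scene"],(455,150),z).round(3) for z in(.15,.2,.25)])
print("tray corner", [ray(cams["top"],u,.0).round(3) for u in((165,165),(285,20))],"edge0",ray(cams["top"],(250,120),.02).round(3))
c=cams["top"];cv2.imwrite("pics/t1.png",cv2.resize(c["pixels"][100:300,180:420],None,fx=3,fy=3,interpolation=cv2.INTER_CUBIC))
c=cams["scene"];cv2.imwrite("pics/s1.png",cv2.resize(c["pixels"][100:280,200:400],None,fx=3,fy=3,interpolation=cv2.INTER_CUBIC))
E
python3 m.py
```

```text
red scene 0.67 pos [0.6094 0.1532] iou 0.928
red top 0.93 pos [0.61   0.1524] iou 0.969
blue top 0.81 pos [ 0.4429 -0.1255] iou 0.964
green scene 0.95 pos [0.4947 0.0465] iou 0.935
green top 0.87 pos [0.4948 0.0426] iou 0.965
cream scene 0.81 pos [ 0.6554 -0.0405] iou 0.964
cream top 0.67 pos [ 0.6561 -0.0416] iou 0.963
mat [ 0.58007652 -0.23138776  0.008     ]
mat s [ 0.59248225 -0.23399787  0.008     ]
kettle knob~ [array([0.816, 0.021, 0.15 ]), array([0.788, 0.016, 0.2  ])] [array([0.824, 0.084, 0.15 ]), array([0.811, 0.034, 0.2  ]), array([ 0.798, -0.016,  0.25 ])]
tray corner [array([0.648, 0.308, 0.   ]), array([0.997, 0.032, 0.   ])] edge0 [0.74  0.113 0.02 ]
```

View pics/t1.png

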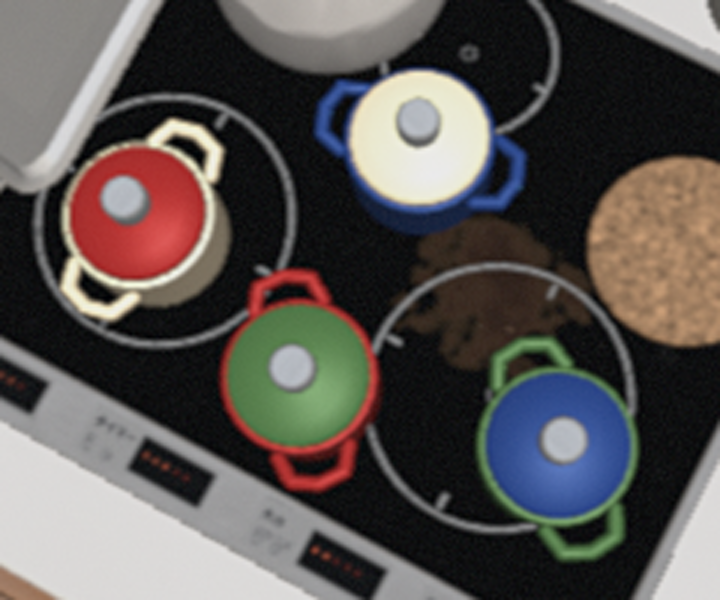

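View pics/s1.png

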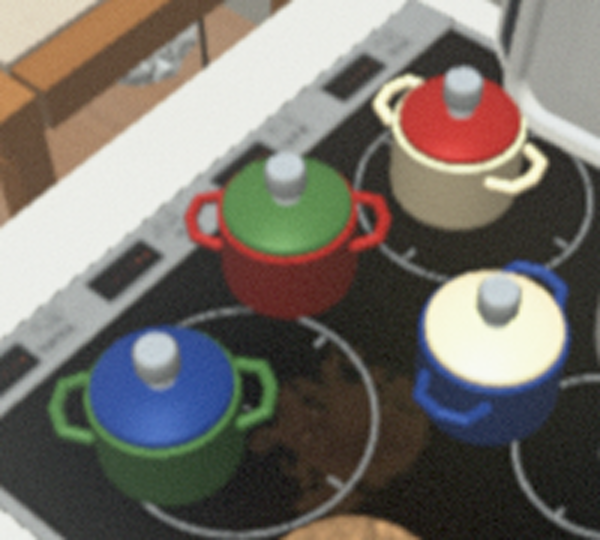

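The crops confirm the four pairings; the knobs are clear in both, e.g. red at crop (125,199) top and (463,76) scene. I'll cross-check by triangulating the knob tops.

Run:
```python
from h import *
T=read_camera("top");S=read_camera("scene")
t=dict(red=(124,197),green=(292,366),blue=(563,438),cream=(419,119))
s=dict(red=(463,77),green=(286,164),blue=(156,350),cream=(500,288))
for k in K:
    a=np.array(t[k])/3+[180,100]-.33;b=np.array(s[k])/3+[200,100]-.33
    r=least_squares(lambda x:np.r_[proj(T,x)[0]-a,proj(S,x)[0]-b],[.5,0,.1])
    print(k,r.x.round(4),"rms",(r.cost**.5).round(2),"top@.119",ray(T,a,.119)[:2].round(4),"sc@.119",ray(S,b,.119)[:2].round(4))
```

```text
red [0.6088 0.1516 0.1211] rms 0.29 top@.119 [0.6089 0.1519] sc@.119 [0.6093 0.1543]
blue [ 0.4443 -0.1251  0.117 ] rms 0.12 top@.119 [ 0.4439 -0.125 ] sc@.119 [ 0.445  -0.1263]
green [0.495  0.0437 0.12  ] rms 0.46 top@.119 [0.4944 0.0435] sc@.119 [0.4957 0.0452]
cream [ 0.6554 -0.0414  0.1199] rms 0.46 top@.119 [ 0.6548 -0.0417] sc@.119 [ 0.6562 -0.0401]
```

```bash
cat >> h.py <<'E'
from scipy.spatial.transform import Rotation
P=dict(cream=np.array([.6093,.1525]),green=np.array([.444,-.1253]),red=np.array([.495,.0442]),blue=np.array([.6555,-.041]),mat=np.array([.583,-.232]))
ZT=.20; ZP=.092; ZM=.037
y=np.array([.68,-.733,0]);y/=np.linalg.norm(y);z=np.array([0,0,-1.])
def quat(s=1): return Rotation.from_matrix(np.c_[np.cross(s*y,z),s*y,z]).as_quat()
def best():
    o=[]
    for s in(1,-1):
        qs=[inverse_kinematics([*p,h],quat(s)) for p in P.values() for h in(ZT,ZP)]
        if all(q is not None for q in qs): o.append((max(abs(q[5]) for q in qs),s))
    return o
Q=quat(min(best())[1])
def f(): return np.array(get_state()["force"])
def say(m): 
    s=get_state();print(m,"t",round(s["time_s"],1),"pos",np.round(s["eef_pos"],4),"F",np.round(s["force"],1),"gap",round(s["finger_gap"],3),"ff",np.round(s["finger_force"],1))
def pick(p,zg):
    movep([*p,ZT],Q); move_linear([*p,zg+.03],rate=.15); move_linear([*p,zg],rate=.06)
    say("at"); grasp(40); dwell(.2); say("gripped")
    move_linear([*p,zg+.02],rate=.05); move_linear([*p,ZT],rate=.15); say("lifted")
def place(p,zg,via=None):
    if via is not None: movep([*via,ZT],Q)
    movep([*p,ZT],Q); move_linear([*p,zg+.018],rate=.12); dwell(.2); f0=f()
    h=.018
    while h>0.0005:
        h-=.003; move_linear([*p,zg+h],rate=.02); d=f()-f0
        if np.linalg.norm(d)>1.2: print("h",round(h,4),"dF",d.round(1))
        if np.linalg.norm(d)>8: print("stop");break
    return h
def release(p,zg):
    let_go(); dwell(.2); say("open"); move_linear([*p,zg+.05],rate=.1); move_linear([*p,ZT],rate=.2)
E
python3 - <<'E'
from h import *
print(best()); say("start")
pick(P["green"],ZP)
E
```

```text
[(np.float64(0.9426690578402068), 1)]
start t 1.6 pos [ 0.1521 -0.6062  0.2313] F [-1.1 -0.3  0.7] gap 0.996 ff 0.0
at t 4.9 pos [ 0.4439 -0.1252  0.0918] F [0.2 0.5 0.6] gap 0.998 ff 0.0
gripped t 5.7 pos [ 0.4442 -0.1254  0.0924] F [-1.4  1.3  5.4] gap 0.336 ff 39.8
lifted t 7.0 pos [ 0.4434 -0.125   0.199 ] F [ 0.4  0.3 -1.1] gap 0.336 ff 39.6
```

Run:
```python
from h import *
place(P["mat"],ZM); say("mat"); release(P["mat"],ZM)
pick(P["red"],ZP)
c=read_camera("top");cv2.imwrite("pics/t2.png",c["pixels"])
d=cut_out("pot_green","top"); print([(x["rect"],x["conf"]) for x in d])
uv=proj(c,ring(P["green"],.045,.075));im=cv2.resize(c["pixels"],None,fx=4,fy=4,interpolation=2)
cv2.polylines(im,[((uv+.5)*4).round().astype(np.int32)],True,(0,0,255),1)
cv2.imwrite("pics/t2c.png",im[480:1080,1160:1860])
```

```text
h 0.0 dF [-0.5 -0.3  2.6]
mat t 11.1 pos [ 0.5835 -0.2323  0.0375] F [-0.1 -0.1  1.1] gap 0.332 ff 39.8
open t 11.9 pos [ 0.583 -0.232  0.037] F [-0.4  0.4 -0.8] gap 0.997 ff 0.0
at t 15.7 pos [0.4949 0.0442 0.0918] F [ 0.1 -0.4  0.5] gap 0.999 ff 0.0
gripped t 16.4 pos [0.4952 0.0442 0.0924] F [-0.   0.7  5.4] gap 0.332 ff 39.8
lifted t 17.7 pos [0.4943 0.0442 0.1989] F [-0.1  0.3 -2. ] gap 0.334 ff 39.5
[([342.4, 210.7, 394.0, 287.9], 0.95)]
```

View pics/t2c.png

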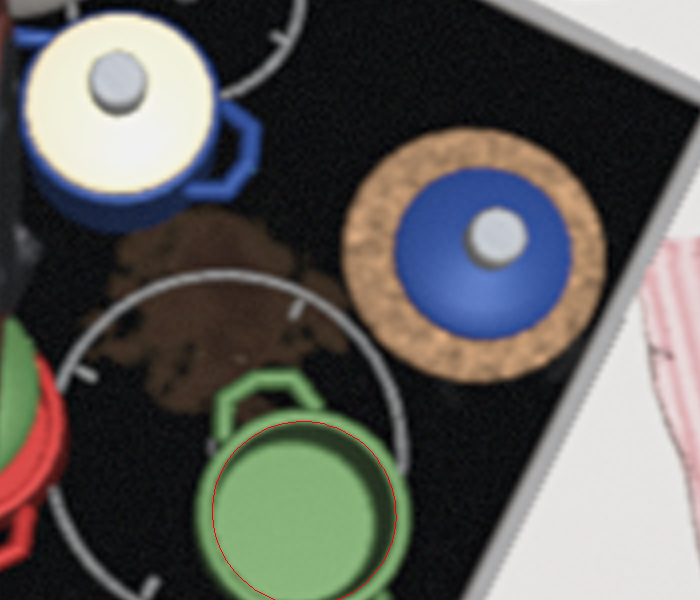

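The blue lid stands on the mat. The predicted mouth circle (red outline, crop 213–397) sits centred in the green pot to about 1 mm, so I'll place the green lid.

Run:
```python
from h import *
h=place(P["green"],ZP); say("down")
if h<.001: release(P["green"],ZP); print("released")
```

```text
h 0.0 dF [ 0.6 -0.3  5.2]
down t 21.4 pos [ 0.4444 -0.1255  0.0924] F [0.4 0.2 3.5] gap 0.331 ff 39.9
open t 22.2 pos [ 0.444  -0.1253  0.092 ] F [-0.2 -0.   0.1] gap 1.003 ff 0.0
released
```

Clean seating, with contact only at the home height and almost no side force. I'll do the remaining lids with the same guards.

Run:
```python
from h import *
import sys
for src,dst,zs,via in(("cream","red",ZP,None),("blue","cream",ZP,(.57,.06)),("mat","blue",ZM,None)):
    print(src,"->",dst); pick(P[src],zs)
    if not .25<get_state()["finger_gap"]<.42: print("no grip"); sys.exit()
    h=place(P[dst],ZP,via); say("down")
    if h>.001: print("HALT"); sys.exit()
    release(P[dst],ZP)
movep([.3,-.5,.25],Q)
for n,b in(("top",(100,300,180,420)),("scene",(100,280,200,400))):
    c=read_camera(n)["pixels"][b[0]:b[1],b[2]:b[3]]
    cv2.imwrite(f"pics/{n}9.png",cv2.resize(c,None,fx=3,fy=3,interpolation=2))
say("end")
```

```text
cream -> red
at t 25.9 pos [0.6092 0.1525 0.0917] F [-0.4  0.2  0.7] gap 1.0 ff 0.0
gripped t 26.6 pos [0.6096 0.1525 0.0925] F [-0.4 -0.5  3.3] gap 0.337 ff 39.9
lifted t 27.9 pos [0.6087 0.1524 0.1989] F [-0.2  0.6 -2.1] gap 0.334 ff 39.5
h 0.015 dF [-0.3  1.3  1.3]
h 0.009 dF [-0.9  0.5  1.2]
h 0.006 dF [-0.4  0.7  1.1]
h 0.0 dF [-0.9  0.5  4.9]
down t 31.5 pos [0.4955 0.0442 0.0924] F [-0.5  0.1  2.5] gap 0.338 ff 39.9
open t 32.3 pos [0.495  0.0442 0.092 ] F [-0.1  0.   0.4] gap 1.002 ff 0.0
blue -> cream
at t 35.5 pos [ 0.6554 -0.041   0.0917] F [ 0.7 -0.1  0.8] gap 0.999 ff 0.0
gripped t 36.2 pos [ 0.6559 -0.0411  0.0925] F [-0.6  0.4  3.8] gap 0.337 ff 39.8
lifted t 37.5 pos [ 0.6548 -0.0409  0.1988] F [-0.2  0.1 -1.5] gap 0.332 ff 39.5
h 0.015 dF [-1.1  0.2 -1.1]
h 0.0 dF [-0.4 -0.1  2.8]
down t 41.5 pos [0.6098 0.1526 0.0926] F [-0.1 -0.2  1.5] gap 0.337 ff 39.8
open t 42.3 pos [0.6093 0.1525 0.092 ] F [ 0.2 -0.3  0.1] gap 1.001 ff 0.0
mat -> blue
at t 46.5 pos [ 0.5829 -0.232   0.0367] F [ 0.4 -0.8  0.9] gap 1.002 ff 0.0
gripped t 47.2 pos [ 0.5833 -0.2322  0.0375] F [-0.4  0.4  2.8] gap 0.333 ff 40.0
lifted t 48.9 pos [ 0.5823 -0.2316  0.1985] F [ 0.5  0.2 -2.3] gap 0.334 ff 39.5
h 0.009 dF [-0.3  1.1  0.4]
h 0.003 dF [-0.4  1.2 -0.3]
h 0.0 dF [-0.2  1.3  2.1]
down t 52.6 pos [ 0.6559 -0.0411  0.0925] F [0.  0.4 0.6] gap 0.333 ff 39.7
open t 53.4 pos [ 0.6555 -0.041   0.092 ] F [-0.6  0.2 -0.4] gap 1.002 ff 0.0
end t 56.7 pos [ 0.3008 -0.4995  0.2499] F [-0.2 -0.3  0.3] gap 1.0 ff 0.0
```

View pics/top9.png

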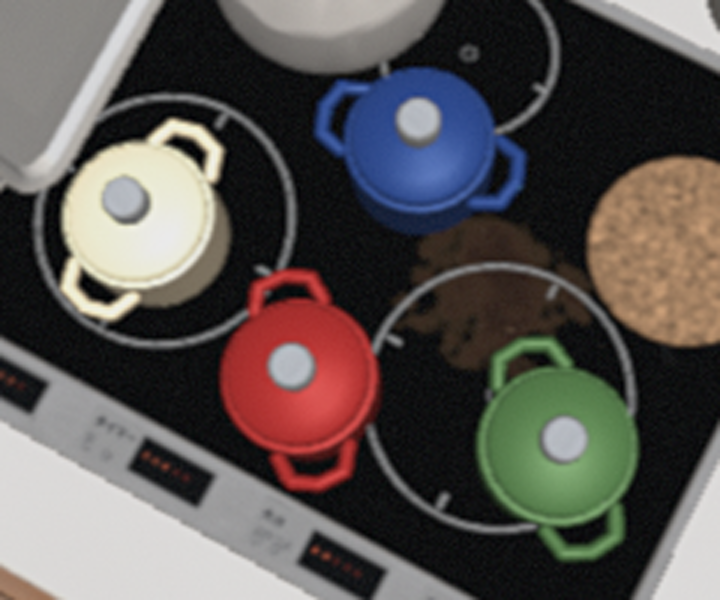

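View pics/scene9.png

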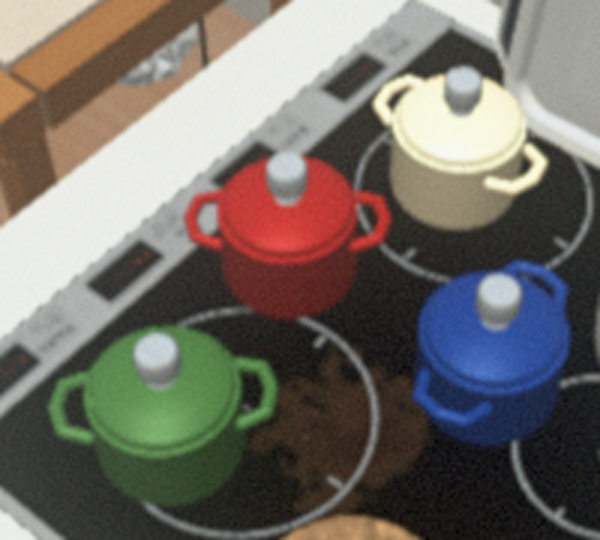

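Every lid is on its own pot, level. The knobs sit within about 1 px of where they were before (e.g. red (291,366), green (564,440) in the top crop) and the pots haven't moved.

```bash
python3 -c "
from station import *
print(sign_off())"
```

```text
the job is handed in; nothing more can be done
None
```

All four lids are back on the pots of their own colour, fully home and level, the pots are where they stood, and the job was handed in at about 57 s.

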